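# Confirm two picks on the workbench

### The job

The kit for the next rotor was picked from the blue tray and then from the round steel screw cup: confirm the two picks in that order. With the fingertips, lightly press down the yellow cap of the button standing in front of the blue tray, keep it down for about half a second and let it come up again; then do the same with the button in front of the screw cup, and withdraw. Do not touch the button in front of the grey tray, do not pick up or shift any of the buttons, and leave everything else as it stands.

Things in the scene. Friction and masses are not known exactly. Their poses are not given: they have to be found in the camera images.
- blue_puck: wireless confirm button standing loose on the bench in front (robot side) of the blue tray, 500 g on a rubber foot: grey box 56 x 70 x 29 mm (x, y, z) with a round yellow cap in the middle of its top. All three such buttons look alike; only what stands behind tells them apart. Origin: centre of its underside; z up
- blue_cap (a joint): press travel of the yellow cap on the button in front of the blue tray: 0 at rest (up), grows downwards to the stop at 0.010 m; it counts as pressed beyond 0.004. A spring brings it back; it takes 2 N to start and 6 N at the stop (about 3.6 N at 4 mm)
- blue_cap_top (a point): centre of the flat top of the yellow cap (34 mm across, 44 mm above the bench at rest, 15 mm above its grey box) on the button in front of the blue tray; moves down with the cap
- grey_puck: wireless confirm button standing loose on the bench in front (robot side) of the grey tray, 500 g on a rubber foot: grey box 56 x 70 x 29 mm (x, y, z) with a round yellow cap in the middle of its top. All three such buttons look alike; only what stands behind tells them apart. Origin: centre of its underside; z up
- grey_cap (a joint): press travel of the yellow cap on the button in front of the grey tray: 0 at rest (up), grows downwards to the stop at 0.010 m; it counts as pressed beyond 0.004. A spring brings it back; it takes 2 N to start and 6 N at the stop (about 3.6 N at 4 mm)
- grey_cap_top (a point): centre of the flat top of the yellow cap (34 mm across, 44 mm above the bench at rest, 15 mm above its grey box) on the button in front of the grey tray; moves down with the cap
- cup_puck: wireless confirm button standing loose on the bench in front (robot side) of the round steel screw cup, 500 g on a rubber foot: grey box 56 x 70 x 29 mm (x, y, z) with a round yellow cap in the middle of its top. All three such buttons look alike; only what stands behind tells them apart. Origin: centre of its underside; z up
- cup_cap (a joint): press travel of the yellow cap on the button in front of the round steel screw cup: 0 at rest (up), grows downwards to the stop at 0.010 m; it counts as pressed beyond 0.004. A spring brings it back; it takes 2 N to start and 6 N at the stop (about 3.6 N at 4 mm)
- cup_cap_top (a point): centre of the flat top of the yellow cap (34 mm across, 44 mm above the bench at rest, 15 mm above its grey box) on the button in front of the round steel screw cup; moves down with the cap
- blue_holder: blue open parts tray with small brass parts, near the bench front (another one far at the back has no button), 116 x 156 x 32 mm, loose. Bystander, to be left alone. Origin: centre of its underside, z up
- grey_holder: dark grey open parts tray with small brass parts, near the bench front (another one far at the back has no button), 86 x 106 x 28 mm, loose. Bystander, to be left alone. Origin: centre of its underside, z up
- cup_holder: round steel cup with dark screws, 73 mm across, 24 mm high, loose. Bystander, to be left alone. Origin: centre of its underside, z up
- loose_rotor: copper rotor disc with a hub and shaft end, 70 mm across, 29 mm high, lying beside the screw cup (centre about 77 mm to its left as the robot sees it, +y). Bystander, to be left alone. Origin: centre of its underside, z up
- electrode: copper welding electrode standing on end, 18 mm across, 50 mm high, beside the grey tray (about 76 mm to its left as the robot sees it, +y); tips easily. Bystander, to be left alone. Origin: centre of its underside, z up
- steel_stop: turned steel stop, 55 mm across, 57 mm high, at the left of the bench. Bystander, to be left alone. Origin: centre of its underside, z up
- vee: ground steel V block, 40 x 52 x 34 mm, right rear. Bystander, to be left alone. Origin: centre of its underside, z up
- nest: machined steel block with holes, 40 x 60 x 18 mm, right rear. Bystander, to be left alone. Origin: centre of its underside, z up

How it is judged (in metres and radians):
On the way, in this order (a step that is already met when the one before it is completed fails the run):
1. the cap in front of the blue tray is pressed with the fingers, more than 4 mm, for 0.2 s, while the screw cup's cap is up (value of joint blue_cap above 0.004 m and contact force between the fingers and blue_puck above 0.5 N and value of joint cup_cap below 0.0015 m), for 0.2 s.
2. that cap is up again, within 1.5 mm (value of joint blue_cap below 0.0015 m), for 0.05 s.
3. the cap in front of the screw cup is pressed with the fingers, more than 4 mm, for 0.2 s, while the blue tray's cap is up (value of joint cup_cap above 0.004 m and contact force between the fingers and cup_puck above 0.5 N and value of joint blue_cap below 0.0015 m), for 0.2 s.
At the end, for the whole second after the job is handed in: All three caps are up within 1.5 mm, and buttons, tray, cup and bystanders stand upright, at rest, within 12 mm of where they were (value of joint each of blue_cap, grey_cap, cup_cap below 0.0015 m and distance of each of blue_puck, grey_puck, cup_puck, blue_holder, grey_holder, cup_holder, loose_rotor, electrode, steel_stop, vee, nest from where it was at the start of the episode below 0.012 m and angle between each of blue_puck, grey_puck, cup_puck, electrode's own z axis and vertical below 0.1 rad and linear speed of each of blue_puck, grey_puck, cup_puck below 0.02 m/s); the robot touches nothing.
It fails at once if the button in front of the grey tray is touched or pressed (value of joint grey_cap above 0.0015 m or contact force between any of the arm, the fingers and grey_puck above 0.3 N).
It fails at once if a button is pressed with more than 25 N (contact force between the fingers and blue_puck above 25 N or contact force between the fingers and grey_puck above 25 N or contact force between the fingers and cup_puck above 25 N).
It fails at once if a button is lifted more than 6 mm (height (world z) of any of blue_puck, grey_puck, cup_puck above 0.006 m).
It fails at once if a button is pushed more than 12 mm from its place (distance of any of blue_puck, grey_puck, cup_puck from where it was at the start of the episode above 0.012 m).
It fails at once if a tray, the cup or a bystander is moved more than 12 mm or the electrode tipped (distance of any of blue_holder, grey_holder, cup_holder, loose_rotor, electrode, steel_stop, vee, nest from where it was at the start of the episode above 0.012 m or angle between electrode's own z axis and vertical above 0.3 rad).
It also fails if it takes over 48 s, if anything falls off the work surface, if the arm or the gripper's body presses on something with over 40 N, if the wrist force passes 120 N, or if a joint passes its speed limit or range.

### The arm

A 6-joint arm with a two-finger parallel gripper is mounted at the origin on a cart in front of the work surface, level with it; the furniture and walls round the work are solid. World frame = base frame: x ahead of the robot, y to its left, z up, the work surface at z = 0. Lengths are in mm, angles in rad, forces in N, time in s.
With the tool pointing down it reaches from about 400 to 925 mm from the base axis. Payload 3.4 kg.
Tool frame: the origin (TCP) lies midway between the tips of the shut fingers; the grasp point (between the pads) lies bot.grasp_offset behind it (bot.grasp_offset is the distance from the TCP to the grasp point, in mm); z points along the fingers, y is the line along which they close (so a half turn about z gives the same grasp; the last joint's range is limited). The gripper opens to 85 mm and grips with 20 to 120 N. Pads are 22 mm wide; open, the fingers measure 114 mm over their backs; the gripper's body (76 mm by 85 mm) begins 54 mm behind the grasp point. The pads swing forward as they close: fully open they stand 13 mm farther back than shut.
Start: joints at [-1.421, 0.307, 1.506, -0, 1.328, -0.073], TCP at [127.588, -560.671, 231.305] pointing down, gripper open.
Joint ranges: [-3.12, 3.12], [-1.05, 2.28], [0.14, 2.33], [-1.42, 4.57], [0.1, 2.73], [-2.68, 2.68]. Speed limits (rad/s): [2.57, 2.57, 3.14, 3.14, 3.14, 3.14].

### API

Orientations are given as a rotation vector (axis times angle).
In Python, from cell import bot gives the robot as it stands.
- The arm moves only by the shell command python3 -m inch 'ROWS' [FORCE]. ROWS is JSON, a list of rows, each a list of 5 numbers: the closure in counts, from 0 (fully open) to 255 (shut), then the shift along the world's x, y, z in mm, then the turn about the world's z in degrees. In form: [[hand, tx, ty, tz, turn], ...]. A call has 1 to 5 rows; each row shifts and turns the commanded pose from where the row before left it; what a row does not reach is not made up. A row lasts 1/10 s, in which the tool goes at most 50 mm and 8.59 degrees, less where a joint would pass 70% of its speed; a pose out of reach is approached as far as the arm can. A call with a gripper value outside its range is refused whole. The fingers move at their own pace and stop on an object; FORCE is the grip in N (left out, the last holds). Time passes only in rows, so rows that do not move let the fingers close. It gives the time, the measured TCP pose, the force, the opening and the grip force at its end, in the units of the state.
- bot.read_state(): the state, without advancing time (a new reading comes with each control period).
- bot.grab_frame(name): name is "side" or "top"; returns the picture (400x640x3 uint8, red, green, blue); there is no depth.
- bot.camera_params(name): a dict with "camera_matrix" (3x3 intrinsics, pixels), "D" ([k1, k2, p1, p2, k3] as OpenCV has them; the pictures are not rectified), "R" (3x3) and "t" (3): a world point X has camera coordinates R X + t. Camera axes: x right, y down, z forward; pixel columns grow to the right and rows downward; lengths in mm; the calibration is good to about 2 mm. A picture is of the moment at which its call begins. camera_params takes no time and is no camera call.
- bot.finish_job(): hands the job in; it is judged then, once.
Trained networks look in the newest picture that a camera, given by its name, has taken for a name from the list of things; names that differ only in an ending like _2 or _b are one class to them, and where a whole thing is asked for, a point or a joint stands for the part that bears it (a point fixed in the world has none). Each returns a list of dicts, best first, with "score" (0 to 1); they miss things now and then, are a little off and sometimes report something else, mostly with a low value. They report only what shows in the picture. A call takes as long as a camera call.
- bot.trace(thing, camera): "mask" (400x640 bool, what is visible of it) and "bbox" ([left, top, width, height] in pixels, round what is visible of it).
The state is a dict: "time_s": time; "q": joint angles; "dq": joint speeds; "joint_torque": joint torques, N m; "ee_pos": TCP position; "ee_rot": TCP orientation; "force": force on the tool from outside, world axes, zero at the start; "torque": the same for the moment, N m; "width": opening from 0.0 (shut) to 1.0 (fully open); "grasp_force": force on a finger pad.
Only numpy, scipy, OpenCV 4.12 (cv2) and the standard library are available. Lean on these libraries where they do the work, as an engineer would, in place of code of your own. Each camera call takes 0.05 s, during which the arm holds its last target. There are 200 camera calls.

## Working session

There is one attempt and no reset: what is moved stays moved. The work goes in short steps, Python scripts to look and compute and a shell command to move; the robot and the scene stay as the last step left them, time stands still between calls to the robot, and variables do not carry over. Pictures are saved under pics/ and viewed, at most 10 in all, crops included, and the job is handed in when it is done.

```bash
mkdir -p pics; python3 - <<'E'
from cell import bot
import cv2
for n in("top","side"):
    cv2.imwrite(f"pics/{n}0.png",bot.grab_frame(n)[:,:,::-1])
    p=bot.camera_params(n);print(n,p)
    for th in("blue_puck","blue_cap_top","blue_holder","cup_holder","grey_holder"):
        print(th,[(round(d["score"],2),d["bbox"]) for d in bot.trace(th,n)])
print(bot.read_state(),bot.grasp_offset)
E
```

```text
top {'camera_matrix': array([[423.19492913,   0.        , 323.71608362],
       [  0.        , 423.19492913, 202.35348135],
       [  0.        ,   0.        ,   1.        ]]), 'D': array([0.03401004, 0.        , 0.        , 0.        , 0.        ]), 'R': array([[-0.00151986, -0.9999719 , -0.0073411 ],
       [-0.99751832,  0.0020328 , -0.07037798],
       [ 0.07039092,  0.00721591, -0.99749338]]), 't': array([ 200.1333431 ,  605.34727099, 1269.83058267])}
blue_puck [(0.6, [427.6, 234.5, 29.7, 22.1])]
blue_cap_top [(0.55, [188.1, 235.4, 16.4, 21.4]), (0.41, [436.5, 241.3, 12.1, 9.7])]
blue_holder [(0.59, [420.4, 193.2, 53.4, 40.7])]
cup_holder [(0.79, [346.5, 208.0, 21.9, 20.1])]
grey_holder [(0.96, [246.0, 198.9, 37.0, 34.7])]
side {'camera_matrix': array([[390.79909641,   0.        , 324.50841035],
       [  0.        , 390.79909641, 196.68799241],
       [  0.        ,   0.        ,   1.        ]]), 'D': array([-0.01613231,  0.        ,  0.        ,  0.        ,  0.        ]), 'R': array([[-0.98248539, -0.18535613,  0.0191197 ],
       [-0.13350234,  0.62860003, -0.76618478],
    
[... 358 characters left out ...]
6, 'q': array([-1.42050786e+00,  3.06747679e-01,  1.50640604e+00, -3.90181533e-05,
        1.32840432e+00, -7.35272104e-02]), 'dq': array([-1.93379131e-03, -1.44022530e-03, -2.02070021e-03,  9.23374236e-04,
       -4.09644821e-05,  1.96127926e-03]), 'joint_torque': array([ 4.00362546e-05, -4.57175267e+01, -2.52202749e+01,  2.96831274e-05,
        1.26387651e-03,  4.41702738e-06]), 'ee_pos': array([ 127.56890737, -560.66738186,  231.33261948]), 'ee_rot': array([ 3.12190406e+00,  3.50846094e-01, -5.73673949e-05]), 'force': array([-0.00059445, -0.38010203,  0.43525124]), 'torque': array([-0.00694871, -0.02649765, -0.00190368]), 'grasp_force': 0.0, 'width': 0.9976390596662532} 18.700000000000003
```

View pics/top0.png

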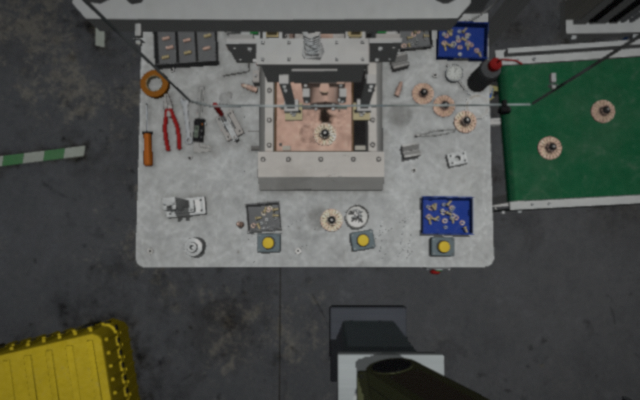

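View pics/side0.png

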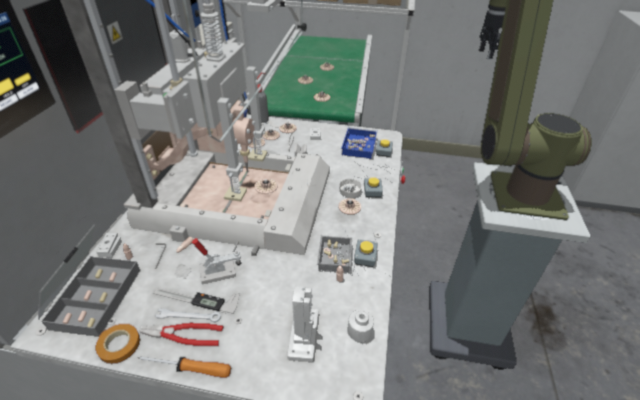

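Both views show three yellow caps: blue tray's at top (442,246) / side (385,144), screw cup's at top (362,240) / side (373,183), and grey tray's at top (268,242) / side (367,247). I'll get cap positions from their yellow blobs.

```bash
cat > h.py <<'E'
import numpy as np, cv2
from cell import bot
C={"blue":{"top":(442,246),"side":(385,144)},"cup":{"top":(362,240),"side":(373,183)},"grey":{"top":(268,242),"side":(367,247)}}
def ray(n,u):
    p=bot.camera_params(n);x=cv2.undistortPoints(np.array([[u]],float),p["camera_matrix"],p["D"])[0,0]
    return -p["R"].T@p["t"],p["R"].T@np.r_[x,1]
def onz(n,u,z): c,d=ray(n,u);return c+d*(z-c[2])/d[2]
def caps(n,img):
    h=cv2.cvtColor(img,cv2.COLOR_RGB2HSV);m=cv2.inRange(h,(18,120,80),(35,255,255))
    out={}
    for k,v in C.items():
        u,w=v[n];s=m[w-12:w+13,u-12:u+13];ys,xs=np.nonzero(s)
        out[k]=(xs.mean()+u-12,ys.mean()+w-12,len(xs)) if len(xs) else None
    return out
E
python3 - <<'E'
from h import *
for n in("top","side"):
    for k,v in caps(n,bot.grab_frame(n)).items(): print(n,k,np.round(v,1),onz(n,v[:2],41 if n=="side" else 43).round(1))
for u in((445,215),(357,217),(331,220)): print(onz("top",u,25).round())
E
```

```text
top blue [443.4 246.3 110. ] [ 472.8 -156.    43. ]
top cup [362.6 240.  102. ] [491.5  83.1  43. ]
top grey [267.9 242.4 104. ] [484.7 365.5  43. ]
side blue [384.6 142.9  46. ] [ 471.3 -148.6   41. ]
side cup [373.3 181.8  63. ] [490.6  89.8  41. ]
side grey [366.4 246.9 111. ] [482.9 371.6  41. ]
[ 566. -168.   25.]
[561.  98.  25.]
[552. 177.  25.]
```

```bash
python3 -m inch '[[255,29,34,0,0],[255,29,34,0,0],[255,29,34,0,0],[255,29,34,0,0],[255,29,34,0,0]]' 20; python3 -m inch '[[255,29,34,0,0],[255,29,34,0,0],[255,29,34,0,0],[255,29,34,-20,0],[255,29,34,-20,0]]'
```

```text
time_s: 1.2
ee_pos: [273.5, -389.4, 231.5]
ee_rot: [3.122, 0.35, 0.001]
force: [0.6, 0.1, -0.3]
width: 0.144
grasp_force: 0.0
time_s: 1.7
ee_pos: [419.3, -219.7, 191.9]
ee_rot: [3.12, 0.35, 0.004]
force: [0.6, -0.9, -0.6]
width: -0.004
grasp_force: 0.0
```

```bash
python3 -m inch '[[255,27,33,-35,0],[255,26,33,-35,0],[255,0,0,-30,0],[255,0,0,-15,0],[255,0,0,0,0]]'
python3 - <<'E'
from h import *
t=bot.grab_frame("top");s=bot.grab_frame("side")
a=cv2.resize(t[200:290,390:490,::-1],None,fx=5,fy=5,interpolation=2);b=cv2.resize(s[90:180,340:440,::-1],None,fx=5,fy=5,interpolation=2)
cv2.imwrite("pics/b1.png",cv2.resize(np.vstack([a,b]),None,fx=.66,fy=.66))
print(bot.read_state()["ee_pos"])
p=bot.read_state()["ee_pos"]
for n in("top","side"):
    q=bot.camera_params(n);print(n,cv2.projectPoints(p.reshape(1,3),cv2.Rodrigues(q["R"])[0],q["t"],q["camera_matrix"],q["D"])[0].ravel())
E
```

```text
time_s: 2.2
ee_pos: [464.3, -159.3, 80.4]
ee_rot: [-3.119, -0.352, 0.007]
force: [0.1, -0.3, 0.6]
width: -0.004
grasp_force: 0.0
[ 466.03243498 -160.67543138   82.74448057]
top [448.9451821  249.14480517]
side [387.69704534 131.28144873]
```

View pics/b1.png

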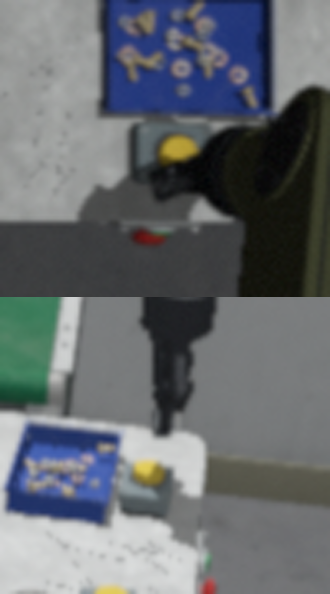

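Top view: tool tip region is dark near crop (150–200,165–200), i.e. the tip lies a little robot-side of the cap; side view puts the tip at (389,131), matching the projected TCP. I'll center over the cap, lower, and look closer.

```bash
python3 -m inch '[[255,6,7,-15,0],[255,0,0,0,0],[255,0,0,0,0]]'
python3 - <<'E'
from h import *
t=bot.grab_frame("top");s=bot.grab_frame("side")
p=bot.read_state()["ee_pos"];print(p)
for n,i in(("top",t),("side",s)):
    q=bot.camera_params(n);u=cv2.projectPoints(p.reshape(1,3),cv2.Rodrigues(q["R"])[0],q["t"],q["camera_matrix"],q["D"])[0].ravel();print(n,u,caps(n,i)["blue"])
a=cv2.resize(t[225:265,415:465,::-1],None,fx=10,fy=10,interpolation=2);b=cv2.resize(s[115:165,360:410,::-1],None,fx=8,fy=8,interpolation=2)
cv2.imwrite("pics/b2.png",np.hstack([cv2.resize(a,(400,320)),b[:320]]))
E
```

```text
time_s: 2.6
ee_pos: [472.2, -154.2, 68.7]
ee_rot: [3.121, 0.35, 0.002]
force: [0.3, 0.2, 0.1]
width: -0.001
grasp_force: 0.0
[ 472.26958013 -154.21534962   68.67402978]
top [445.25381831 246.78820078] (np.float64(442.3448275862069), np.float64(242.82758620689654), 29)
side [385.35495509 135.42417308] (np.float64(384.64444444444445), np.float64(143.13333333333333), 45)
```

View pics/b2.png

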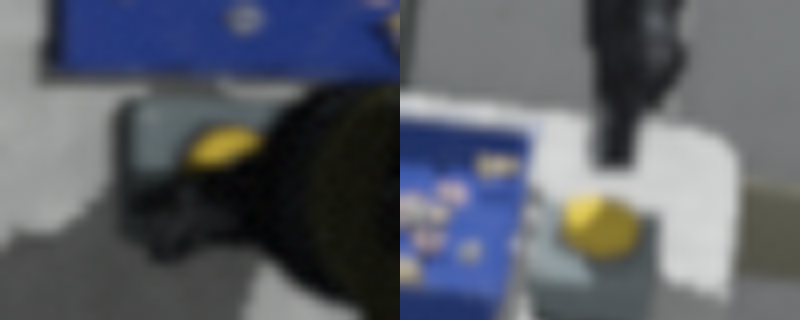

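```bash
python3 -m inch '[[255,3,0,-10,0],[255,0,0,-8,0],[255,0,0,-4,0],[255,0,0,-3,0],[255,0,0,0,0]]';python3 -m inch '[[255,0,0,-2,0],[255,0,0,-2,0],[255,0,0,0,0]]'
```

```text
time_s: 3.2
ee_pos: [474.3, -153.4, 42.0]
ee_rot: [-3.121, -0.351, 0.002]
force: [-2.2, 0.8, 1.8]
width: -0.002
grasp_force: 1.3
time_s: 3.5
ee_pos: [474.3, -153.5, 38.5]
ee_rot: [-3.122, -0.351, 0.001]
force: [-1.9, 0.6, 4.0]
width: -0.001
grasp_force: 2.0
```

```bash
python3 -m inch '[[255,0,0,-1.5,0],[255,0,0,0,0],[255,0,0,0,0],[255,0,0,0,0],[255,0,0,0,0]]';python3 -m inch '[[255,0,0,3,0],[255,0,0,6,0],[255,0,0,15,0],[255,0,0,40,0],[255,0,0,40,0]]'
python3 - <<'E'
from h import *
i=bot.grab_frame("side");print({k:onz("side",v[:2],41).round(1) for k,v in caps("side",i).items()},bot.read_state()["ee_pos"])
E
```

```text
time_s: 4.0
ee_pos: [474.3, -153.4, 37.0]
ee_rot: [-3.122, -0.351, 0.001]
force: [-4.0, 0.2, 5.2]
width: 0.0
grasp_force: 2.3
time_s: 4.5
ee_pos: [475.6, -153.6, 142.0]
ee_rot: [-3.122, -0.35, -0.001]
force: [0.9, -0.6, 0.0]
width: 0.0
grasp_force: 0.0
{'blue': array([ 470.7, -147.3,   41. ]), 'cup': array([490.7,  89.4,  41. ]), 'grey': array([483.3, 371.9,  41. ])} [ 480.04466643 -155.36002057  148.8236214 ]
```

The blue cap gave 4–5 N for over half a second, and its button stayed put. On to the screw cup's button, keeping high.

```bash
python3 -m inch '[[255,3,40,0,0],[255,3,40,0,0],[255,4,40,0,0],[255,4,40,0,0],[255,4,40,0,0]]';python3 -m inch '[[255,0,39,-20,0],[255,0,0,-35,0],[255,0,0,-25,0],[255,0,0,0,0],[255,0,0,0,0]]'
python3 - <<'E'
from h import *
t=bot.grab_frame("top");s=bot.grab_frame("side")
p=bot.read_state()["ee_pos"];print(p)
for n,i in(("top",t),("side",s)):
    q=bot.camera_params(n);u=cv2.projectPoints(p.reshape(1,3),cv2.Rodrigues(q["R"])[0],q["t"],q["camera_matrix"],q["D"])[0].ravel();print(n,u,caps(n,i)["cup"])
a=cv2.resize(t[215:265,335:385,::-1],None,fx=8,fy=8,interpolation=2);b=cv2.resize(s[155:205,350:400,::-1],None,fx=8,fy=8,interpolation=2)
cv2.imwrite("pics/c1.png",np.hstack([a,b]))
E
```

```text
time_s: 5.05
ee_pos: [494.5, 48.2, 141.7]
ee_rot: [-3.122, -0.35, -0.006]
force: [2.0, -0.9, -0.4]
width: 0.002
grasp_force: 0.0
time_s: 5.55
ee_pos: [493.6, 85.6, 61.3]
ee_rot: [-3.122, -0.351, -0.001]
force: [-0.1, 0.4, -0.3]
width: -0.001
grasp_force: 0.0
[494.60826528  85.36493536  62.40187024]
top [362.39966511 239.05701657] None
side [372.81202664 175.36389185] (np.float64(373.52777777777777), np.float64(181.91666666666666), 72)
```

View pics/c1.png

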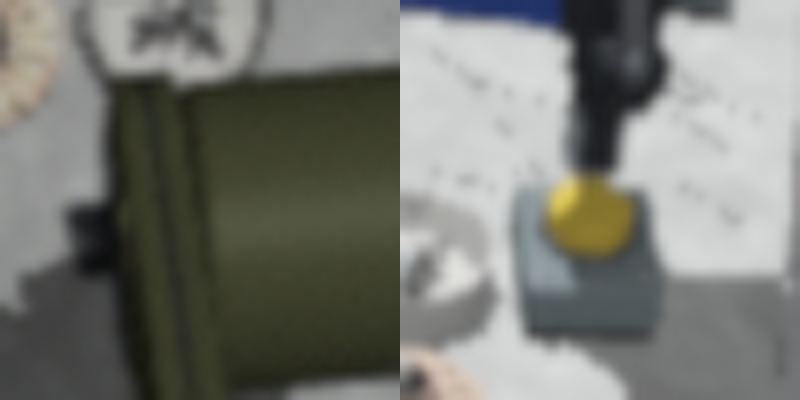

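The side view shows the tip at about (374,176), centred over the cup button's cap. Pressing.

```bash
python3 -m inch '[[255,0,0,-8,0],[255,0,0,-6,0],[255,0,0,-4,0],[255,0,0,-2,0],[255,0,0,0,0]]';python3 -m inch '[[255,0,0,-2,0],[255,0,0,-2,0],[255,0,0,0,0]]'
```

```text
time_s: 6.15
ee_pos: [493.0, 85.2, 41.0]
ee_rot: [3.122, 0.351, 0.0]
force: [0.5, -1.5, 2.5]
width: 0.002
grasp_force: 1.5
time_s: 6.45
ee_pos: [493.0, 85.2, 37.1]
ee_rot: [3.122, 0.351, 0.001]
force: [0.6, -3.1, 4.7]
width: -0.004
grasp_force: 2.3
```

```bash
python3 -m inch '[[255,0,0,-0.5,0],[255,0,0,0,0],[255,0,0,0,0],[255,0,0,0,0],[255,0,0,0,0]]';python3 -m inch '[[255,0,0,3,0],[255,0,0,6,0],[255,0,0,15,0],[255,0,0,40,0],[255,0,0,40,0]]';python3 -m inch '[[255,-5,-40,20,0],[255,-5,-40,0,0],[255,0,-40,0,0],[255,0,0,0,0],[255,0,0,0,0]]'
python3 - <<'E'
from h import *
for n in("top","side"):
    i=bot.grab_frame(n);print({k:v and onz(n,v[:2],41 if n=="side" else 43).round(1) for k,v in caps(n,i).items()})
    cv2.imwrite(f"pics/{n}9.png",i[:,:,::-1])
E
```

```text
time_s: 6.95
ee_pos: [493.0, 85.3, 36.6]
ee_rot: [3.122, 0.351, 0.0]
force: [0.6, -3.5, 4.9]
width: -0.001
grasp_force: 2.4
time_s: 7.45
ee_pos: [491.0, 86.0, 140.7]
ee_rot: [-3.12, -0.35, 0.007]
force: [1.4, -1.3, 0.2]
width: 0.004
grasp_force: 0.0
time_s: 7.95
ee_pos: [482.3, -34.5, 160.4]
ee_rot: [-3.121, -0.346, 0.001]
force: [0.2, -0.5, -0.3]
width: -0.002
grasp_force: 0.0
{'blue': None, 'cup': array([491.5,  83. ,  43. ]), 'grey': array([484.7, 365.5,  43. ])}
{'blue': array([ 471.3, -148.6,   41. ]), 'cup': array([490.7,  89.4,  41. ]), 'grey': array([483.2, 371.7,  41. ])}
```

View pics/side9.png

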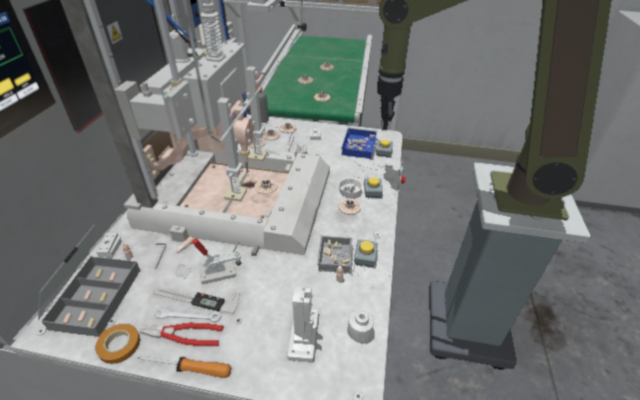

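All three caps are up at (385,144), (373,183) and (367,247), the electrode still stands at (340,272), and nothing has moved. The gripper is clear, so I'm handing in.

```bash
python3 -c "from cell import bot;print(bot.finish_job())"
```

```text
the job is handed in; nothing more can be done
None
```

I pressed and released the blue tray's button, then the screw cup's button, each held for about half a second at roughly 5 N; the last camera check showed nothing moved, and the job is handed in (no verdict was returned).

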